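# Stir the coated nuts, then raise the bowl on its cam lift and hold it

### The job

Take the wooden stirring rod out of the white holder and stir the chocolate-coated nuts round in the steel bowl until at least half of them lie more than their own width from where they began, then stand the rod back in the holder and let it go. Then grip the red handle of the cam lever, turn it up to the cam's highest lift (lever straight up, bowl rim level with the red pointer) and finish while still holding it there, because the lever springs back when let go. Keep all the nuts in the bowl and leave everything else where it stands.

Things in the scene. Friction and masses are not known exactly. Their poses are not given: they have to be found in the camera images.
- bowl_floor (a point): Centre of the inner floor (upper face) of the steel bowl, about 76 mm above the table with the lever down. Inner radius 56 mm at the floor, 65 mm at the rim; outer 70 mm; rim 46 mm above this point. The bowl is fixed to the lift and moves only up and down. Axes are the lift's: z up, y left, lever on the -y side. Lift's blue base: 180 (x) by 200 (y) mm, fixed, centred below.
- bowl (a joint): Lift of the bowl in m, 0 when lowered, driven by the cam: about 0.016 at the highest point. There the rim is level with the red pointer on a thin gauge post (152 mm high) that stands beside the bowl, 82 mm to the lift's +x and 52 mm to its +y from the bowl's centre.
- cam_lever (a joint): Angle of the cam lever in rad. 0: down, nearly level (7 degrees above level) towards the lift's +x. Grows as the handle swings up and over towards the lift's -x. At 1.45 the lever is straight up and the lift highest; beyond it the bowl sinks again, stop at 2.2. A spring always pulls back towards 0 (about 0.3 N m, or 3 N at the handle, at the top).
- cam_grip (a point): Middle of the red handle's free part: a round bar 18 mm thick, 58 mm long, along the axle (lift's y axis), 100 mm from the axle; 52 mm above the table when down, 140 mm at the top. The lever arm (12 mm thick) is 33 mm to +y of this point. The bar turns with the lever and can roll in the fingers; the point's axes turn with the lever.
- cam_axle (a point): Point on the axis of the cam axle (fixed, 40 mm above the table, beside the base on the lever side), in the plane in which cam_grip swings. Axes as the lift's: y along the axle, x towards where the lever lies when down.
- rod_center (a point): Centre, half-way up, of the upright wooden stirring rod: 170 mm long; a round shaft 18 mm thick above a round foot 28 mm thick and 28 mm high. z along the rod, towards its top. It stands loosely on the holder's floor at the start. About 60 g.
- rod_foot (a point): Middle of the underside of the rod's foot, 85 mm below its centre along the rod.
- crock_floor (a point): Centre of the inner floor of the white round holder, 6 mm above the table. Inner diameter 62 mm, outer 72 mm, rim 54 mm above this point; it is fixed to the table.
- nut0_center (a point): Centre of chocolate-coated nut 0, a ball of 22 mm in the bowl; six in all, loose, 10 g each, in a ring of about 34 mm radius round the bowl's centre at the start, with room for the rod's foot in the middle.
- nut1_center (a point): Centre of chocolate-coated nut 1, a ball of 22 mm in the bowl; six in all, loose, 10 g each, in a ring of about 34 mm radius round the bowl's centre at the start, with room for the rod's foot in the middle.
- nut2_center (a point): Centre of chocolate-coated nut 2, a ball of 22 mm in the bowl; six in all, loose, 10 g each, in a ring of about 34 mm radius round the bowl's centre at the start, with room for the rod's foot in the middle.
- nut3_center (a point): Centre of chocolate-coated nut 3, a ball of 22 mm in the bowl; six in all, loose, 10 g each, in a ring of about 34 mm radius round the bowl's centre at the start, with room for the rod's foot in the middle.
- nut4_center (a point): Centre of chocolate-coated nut 4, a ball of 22 mm in the bowl; six in all, loose, 10 g each, in a ring of about 34 mm radius round the bowl's centre at the start, with room for the rod's foot in the middle.
- nut5_center (a point): Centre of chocolate-coated nut 5, a ball of 22 mm in the bowl; six in all, loose, 10 g each, in a ring of about 34 mm radius round the bowl's centre at the start, with room for the rod's foot in the middle.
- jar: Brown jar with a black cap, 68 mm across, 100 mm high, near the holder; leave alone. Origin under its centre.
- mug: Blue mug, 80 mm across, 90 mm high, behind the lift; leave alone. Origin under its centre.
- heat_gun: Orange heat gun lying on the table on the left, about 200 mm long, 60 mm high; leave alone.
- spatula: Spatula lying on the table to the right; leave alone.
- scale: White kitchen scale, 120 by 200 mm, 39 mm high, on the right; leave alone. Origin under its centre.
Things that resemble listed ones, but are neither listed nor needed, are in the scene too. There is more than one size of the part that bears rod_center; the job needs the middle-sized.

How it is judged (in metres and radians):
On the way, in this order (a step that is already met when the one before it is completed fails the run):
1. the held rod's foot is down among the nuts in the bowl (contact force between the fingers and rod above 1 N and horizontal distance between rod_foot and bowl_floor below 0.062 m and z of rod_foot in the frame of bowl_floor between -0.005 and 0.025 m), for 0.1 s.
2. stirred with the held rod: at least 3 of the 6 nuts are more than their own width (22 mm) from where they began (all of step 1 and (distance of each of nut0_center, nut1_center, nut2_center from where it was at the start of the episode above 0.022 m or distance of each of nut0_center, nut1_center, nut3_center from where it was at the start of the episode above 0.022 m or distance of each of nut0_center, nut1_center, nut4_center from where it was at the start of the episode above 0.022 m or distance of each of nut0_center, nut1_center, nut5_center from where it was at the start of the episode above 0.022 m or distance of each of nut0_center, nut2_center, nut3_center from where it was at the start of the episode above 0.022 m or distance of each of nut0_center, nut2_center, nut4_center from where it was at the start of the episode above 0.022 m or distance of each of nut0_center, nut2_center, nut5_center from where it was at the start of the episode above 0.022 m or distance of each of nut0_center, nut3_center, nut4_center from where it was at the start of the episode above 0.022 m or distance of each of nut0_center, nut3_center, nut5_center from where it was at the start of the episode above 0.022 m or distance of each of nut0_center, nut4_center, nut5_center from where it was at the start of the episode above 0.022 m or distance of each of nut1_center, nut2_center, nut3_center from where it was at the start of the episode above 0.022 m or distance of each of nut1_center, nut2_center, nut4_center from where it was at the start of the episode above 0.022 m or distance of each of nut1_center, nut2_center, nut5_center from where it was at the start of the episode above 0.022 m or distance of each of nut1_center, nut3_center, nut4_center from where it was at the start of the episode above 0.022 m or distance of each of nut1_center, nut3_center, nut5_center from where it was at the start of the episode above 0.022 m or distance of each of nut1_center, nut4_center, nut5_center from where it was at the start of the episode above 0.022 m or distance of each of nut2_center, nut3_center, nut4_center from where it was at the start of the episode above 0.022 m or distance of each of nut2_center, nut3_center, nut5_center from where it was at the start of the episode above 0.022 m or distance of each of nut2_center, nut4_center, nut5_center from where it was at the start of the episode above 0.022 m or distance of each of nut3_center, nut4_center, nut5_center from where it was at the start of the episode above 0.022 m)), for 0.1 s.
3. the rod stands in the holder again, let go, with the lever still down (horizontal distance between rod_foot and crock_floor below 0.03 m and z of rod_foot in the frame of crock_floor below 0.02 m and contact force between the fingers and rod below 0.05 N and value of joint cam_lever below 0.3 rad), for 0.2 s.
At the end, for the whole second after the job is handed in: Fingers still hold the lever (over 1 N), at rest, at joint 1.30 to 1.60 with the bowl up at least 15.0 mm; rod's foot in the holder (30 mm of its centre, 20 mm of its floor), not held; six nuts in the bowl; jar, mug, heat gun, spatula, scale within 30 mm of their start (value of joint cam_lever between 1.3 and 1.6 rad and value of joint bowl above 0.015 m and velocity of joint cam_lever between -0.1 and 0.1 rad/s and contact force between the fingers and cam_lever above 1 N and contact force between each of cam_lever, the fingers and rod below 0.05 N and horizontal distance between rod_foot and crock_floor below 0.03 m and z of rod_foot in the frame of crock_floor below 0.02 m and horizontal distance between each of nut0_center, nut1_center, nut2_center, nut3_center, nut4_center, nut5_center and bowl_floor below 0.07 m and z of nut0_center in the frame of bowl_floor between 0 and 0.06 m and z of nut1_center in the frame of bowl_floor between 0 and 0.06 m and z of nut2_center in the frame of bowl_floor between 0 and 0.06 m and z of nut3_center in the frame of bowl_floor between 0 and 0.06 m and z of nut4_center in the frame of bowl_floor between 0 and 0.06 m and z of nut5_center in the frame of bowl_floor between 0 and 0.06 m and distance of each of jar, mug, heat_gun, spatula, scale from where it was at the start of the episode below 0.03 m); the arm keeps its last pose, push and grip.
It fails at once if a bystander (jar, mug, heat gun, spatula or scale) was pushed more than 30 mm (distance of any of jar, mug, heat_gun, spatula, scale from where it was at the start of the episode above 0.03 m).
It also fails if it takes over 72 s, if anything falls off the work surface, if the arm or the gripper's body presses on something with over 40 N, if the wrist force passes 120 N, or if a joint passes its speed limit or range.

### The arm

A 6-joint arm with a two-finger parallel gripper is mounted at the origin on the work surface. World frame = base frame: x ahead of the robot, y to its left, z up, the work surface at z = 0. Lengths are in m, angles in degrees, forces in N, time in s.
With the tool pointing down it reaches from about 0.325 to 0.925 m from the base axis. Payload 3.1 kg.
Tool frame: the origin (TCP) lies at the very end of the fingers, on their centre line; the grasp point (between the pads) lies 19 mm behind it; z points along the fingers, y is the direction in which the jaws open and shut (so a half turn about z gives the same grasp; the last joint's range is limited). The gripper opens to 85 mm and grips with 20 to 120 N. Pads are 22 mm wide; open, the fingers measure 114 mm over their backs; the gripper's body (76 mm by 85 mm) begins 54 mm behind the grasp point. The pads swing forward as they close: fully open they stand 13 mm farther back than shut.
Start: joints at [59.633, 12.427, 92.441, -0, 75.132, -6.429], TCP at [0.254, 0.571, 0.231] pointing down, gripper open.
Joint ranges: [-157.48, 157.48], [-44.54, 120.13], [17.64, 146.25], [-64.5, 244.5], [7.68, 150.69], [-147.95, 147.95]. Speed limits (degrees/s): [159.86, 159.86, 180, 180, 180, 180].

### API

Orientations are given as a 3x3 rotation matrix whose columns are the frame's x, y, z axes.
In Python, from station import * gives the robot as it stands. Calls block until the motion is done:
- goto(position, orientation): joint-space move of the TCP to a pose.
- move_linear(position, frame=None, vel=0.15, contact_N=None): straight line of the TCP; frame=None keeps the orientation; vel is the mean speed in m/s. With contact_N (N) it stops when the force on the tool has changed by that much, and returns True; else False.
- goto_joints(angles): joint-space move.
- grip(opening, effort=None): opening from 0.0 (shut) to 1.0 (fully open); effort is the grip in N (None keeps the last); returns when the fingers have stopped.
- hold(seconds).
- ik(position, orientation): joint angles nearest the present ones, or None.
- get_image(name): name is "side" or "top"; returns the picture (480x640x3 uint8, red, green, blue); there is no depth.
- calibration(name): a dict with "K" (3x3 intrinsics, pixels), "k1" (the pictures are not rectified: a ray, as slopes to the right and down, at radius r is drawn at 1 + k1 r^2 times it, then the intrinsics apply), "rvec" (rotation vector, rad) and "tvec" (3), from world to camera coordinates, as OpenCV has them. Camera axes: x right, y down, z forward; pixel columns grow to the right and rows downward; lengths in m; the calibration is good to about 2 mm. A picture is of the moment at which its call begins. calibration takes no time and is no camera call.
A pose or a line that the arm cannot do raises Unreachable and nothing moves.
- hand_in(): hands the job in, once; it reports no verdict.
Readings, each from a call of its own:
- current_clock(): time.
- current_joint_pos(): joint angles.
- current_qvel(): joint speeds.
- current_effort(): joint torques, N m.
- current_position(): TCP position.
- current_eef_rot(): TCP orientation.
- current_ft_force(): force on the tool from outside, world axes, zero at the start.
- current_torque(): the same for the moment, N m.
- current_gripper_width(): opening from 0.0 (shut) to 1.0 (fully open).
Only numpy, scipy, OpenCV 4.12 (cv2) and the standard library are available. Lean on these libraries where they do the work, as an engineer would, in place of code of your own. Each camera call takes 0.05 s, during which the arm holds its last target. There are 200 camera calls.

## Working session

There is one attempt and no reset: what is moved stays moved. The work goes in short steps, each a Python script; the robot and the scene stay as the last script left them, time stands still between calls to the robot, and variables do not carry over. Pictures are saved under pics/ and viewed, on a budget of 10 in all, crops included, one or two more only if the job needs it, and the job is handed in when it is done.

```bash
mkdir -p pics; ls
python3 - <<'E'
from station import *
import cv2
for n in ("side","top"):
    cv2.imwrite(f"pics/{n}0.png",get_image(n)[:,:,::-1]); print(n,calibration(n))
print(current_clock())
E
```

```text
pics
side {'K': array([[450.57214357,   0.        , 316.60440842],
       [  0.        , 450.57214357, 240.05436535],
       [  0.        ,   0.        ,   1.        ]]), 'k1': -0.0624980521291799, 'rvec': array([ 0.23318683, -2.69636337,  1.4718159 ]), 'tvec': array([0.50218401, 0.15214669, 1.03871216])}
top {'K': array([[471.93876982,   0.        , 312.64825992],
       [  0.        , 471.93876982, 241.13599325],
       [  0.        ,   0.        ,   1.        ]]), 'k1': -0.06799147531891099, 'rvec': array([ 2.13183696, -2.19582454,  0.07066156]), 'tvec': array([-0.05660865,  0.53424799,  1.31557704])}
0.1
```

View pics/top0.png

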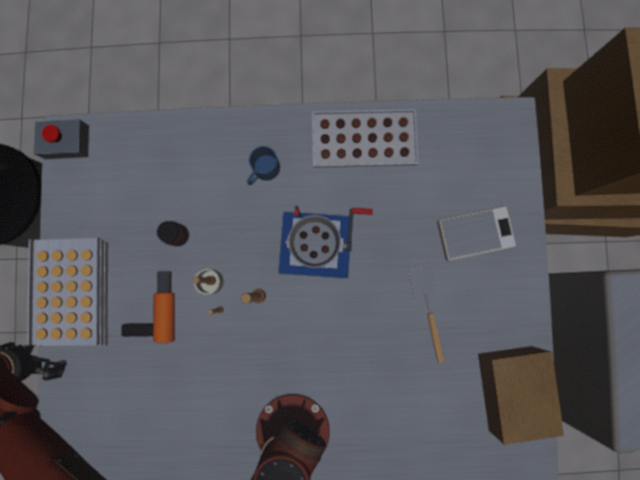

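View pics/side0.png

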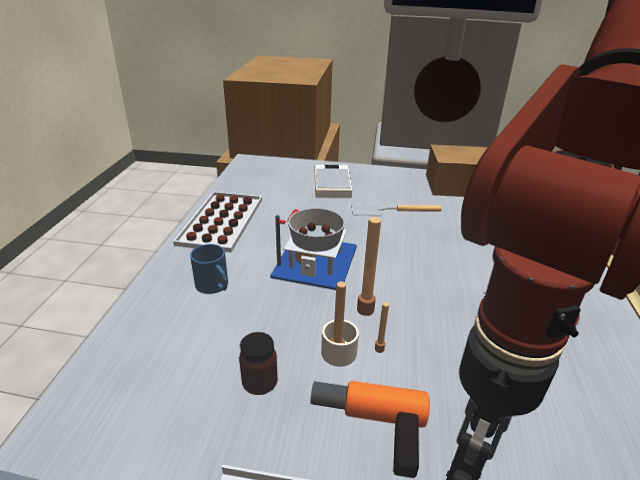

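Top view: lift and bowl at (316,243), red handle (362,211), pointer (297,210). The holder with the middle rod is at (207,281), jar (172,233), and the big rod (253,297) and small rod (216,310) are decoys. In the side view the rod is at (340,310) in the holder, with the bowl at (317,228). Next I'll measure with masks.

```bash
cat > h.py <<'E'
import numpy as np, cv2
from station import *
def cam(n):
    c=calibration(n); R=cv2.Rodrigues(np.array(c["rvec"],float))[0]; t=np.array(c["tvec"],float).ravel()
    return c["K"],np.array([c["k1"],0,0,0.]),R,t
def ray(n,uv):
    K,d,R,t=cam(n); x=cv2.undistortPoints(np.array(uv,float).reshape(-1,1,2),K,d)[:,0]
    v=np.c_[x,np.ones(len(x))]@R; return -R.T@t, v/np.linalg.norm(v,axis=1)[:,None]
def onplane(n,uv,z):
    o,v=ray(n,uv); return o+v*((z-o[2])/v[:,2])[:,None]
def proj(n,P):
    K,d,R,t=cam(n); return cv2.projectPoints(np.array(P,float).reshape(-1,1,3),cv2.Rodrigues(R)[0],t,K,d)[0][:,0]
def tri(a,b):
    (o1,v1),(o2,v2)=ray("top",a),ray("side",b); v1,v2=v1[0],v2[0]
    s=np.linalg.lstsq(np.c_[v1,-v2],o2-o1,rcond=None)[0]; p,q=o1+s[0]*v1,o2+s[1]*v2
    return (p+q)/2,np.linalg.norm(p-q)
def blobs(m,x0,y0,x1,y1,amin=4):
    k=np.zeros_like(m); k[y0:y1,x0:x1]=m[y0:y1,x0:x1]
    n,l,s,c=cv2.connectedComponentsWithStats(k.astype(np.uint8))
    return [(c[i],s[i,4]) for i in range(1,n) if s[i,4]>=amin]
E
python3 - <<'E'
from h import *
np.set_printoptions(precision=4,suppress=True)
T=cv2.imread("pics/top0.png");S=cv2.imread("pics/side0.png")
h=cv2.cvtColor(T,cv2.COLOR_BGR2HSV).astype(int);H,s,V=[h[...,i] for i in range(3)]
hs=cv2.cvtColor(S,cv2.COLOR_BGR2HSV).astype(int)
red=((H<6)|(H>172))&(s>150)&(V>80)
for c,a in blobs(red,280,190,390,230): print("red",c,a,onplane("top",c,.052)[0])
bl=(H>100)&(H<125)&(s>170)
k=np.zeros(bl.shape,np.uint8);k[200:290,270:360]=bl[200:290,270:360]
r=cv2.minAreaRect(cv2.findNonZero(k));P=onplane("top",cv2.boxPoints(r),.012);print("base",r,P,P.mean(0))
nuts=(V<75)&(s>60)
for c,a in blobs(nuts,292,222,340,262): print("nut",c,a,onplane("top",c,.087)[0])
wh=(V>150)&(s<60)
for b in ((192,265,225,298),):
    x0,y0,x1,y1=b;k=np.zeros(bl.shape,np.uint8);k[y0:y1,x0:x1]=((V>165)&(s<70))[y0:y1,x0:x1]
    p=cv2.findNonZero(k);e=cv2.fitEllipse(cv2.convexHull(p));print("crock",e,onplane("top",e[0],.06))
rs=((hs[...,0]<6)|(hs[...,0]>172))&(hs[...,1]>150)&(hs[...,2]>80)
for c,a in blobs(rs,270,200,350,230,2): print("side red",c,a)
im=np.hstack([cv2.resize(T[190:300,180:390],None,fx=3.8,fy=3.8,interpolation=3)])
cv2.imwrite("pics/a.png",im)
cv2.imwrite("pics/b.png",cv2.resize(S[195:395,230:430],None,fx=3,fy=3,interpolation=3))
E
```

```text
red [361.7848 210.8354] 79 [ 0.6103 -0.2123  0.052 ]
red [296.4    212.0667] 15 [ 0.6126 -0.03    0.052 ]
base ((315.0866394042969, 244.5804901123047), (66.22596740722656, 58.838802337646484), 4.236394882202148) [[ 0.4494  0.0237  0.012 ]
 [ 0.6178  0.0074  0.012 ]
 [ 0.5975 -0.182   0.012 ]
 [ 0.4301 -0.1637  0.012 ]] [ 0.5237 -0.0787  0.012 ]
nut [315.5 229.5] 24 [ 0.558  -0.0825  0.087 ]
nut [303.  234.5] 16 [ 0.5454 -0.0483  0.087 ]
nut [324.9444 235.2222] 18 [ 0.5416 -0.1075  0.087 ]
nut [304.     247.1739] 23 [ 0.5109 -0.05    0.087 ]
nut [324.9091 248.9091] 22 [ 0.5045 -0.1063  0.087 ]
nut [313.3333 254.3333] 18 [ 0.4909 -0.0747  0.087 ]Traceback (most recent call last):
  File "<stdin>", line 16, in <module>
cv2.error: OpenCV(4.12.0) /io/opencv/modules/imgproc/src/convhull.cpp:143: error: (-215:Assertion failed) total >= 0 && (depth == CV_32F || depth == CV_32S) in function 'convexHull'
```

Run:
```python
from h import *
np.set_printoptions(precision=4,suppress=True)
T=cv2.imread("pics/top0.png");S=cv2.imread("pics/side0.png")
print(T[268:296:3,207], T[281,190:226:3])
cv2.imwrite("pics/a.png",cv2.resize(T[190:300,180:390],None,fx=3.8,fy=3.8,interpolation=3))
cv2.imwrite("pics/b.png",cv2.resize(S[195:395,230:430],None,fx=3,fy=3,interpolation=3))
```

```text
[[115 113 113]
 [108 114 113]
 [137 146 144]
 [ 53  61  73]
 [ 39  48  62]
 [ 58  69  84]
 [139 146 144]
 [141 150 147]
 [103 110 111]
 [113 109 105]] [[113 102  97]
 [ 89 101 115]
 [ 75 102 126]
 [ 46  63  79]
 [ 44  55  70]
 [ 42  53  67]
 [ 40  49  65]
 [ 41  55  73]
 [ 47  55  69]
 [135 142 142]
 [ 70  73  75]
 [ 86  81  79]]
```

View pics/a.png

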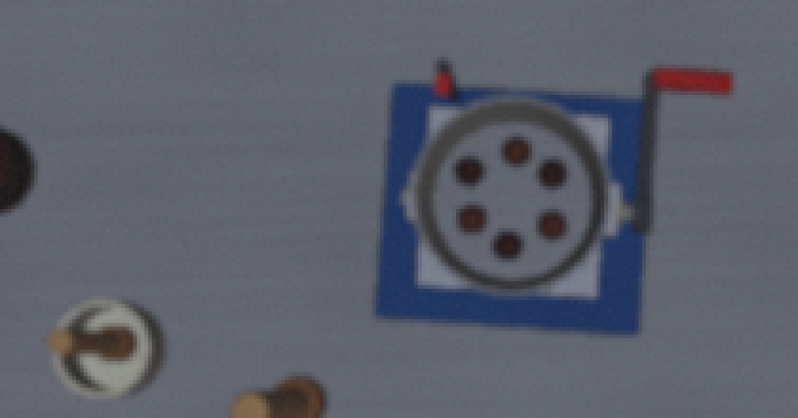

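View pics/b.png

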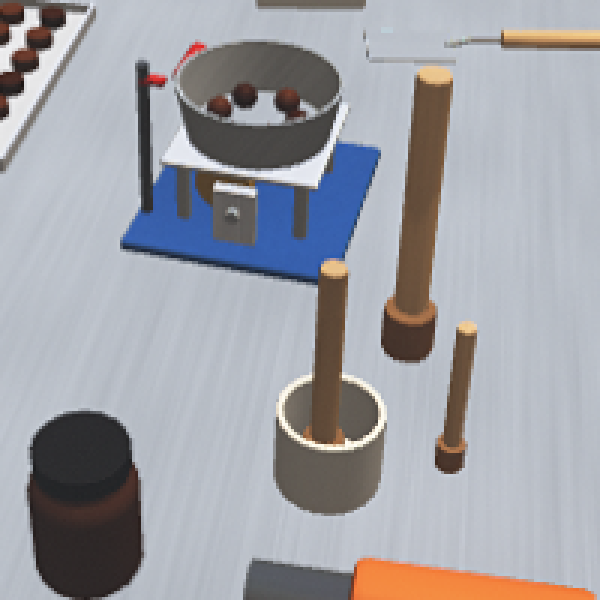

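Enlarged: rod top is at top-view pixel ≈(196.3,279.7) and side-view ≈(341.3,284.3). The holder rim centre is at top ≈(207.1,281.6) and side ≈(340,333). The bowl rim centre is at top ≈(314.8,240.6). The handle's free part spans top (353,211) to (373,212), and the lever arm is at x≈350.

Run:
```python
from h import *
np.set_printoptions(precision=4,suppress=True)
c=lambda x,y:(180+x/3.8-.37,190+y/3.8-.37)   # crop->pixel
d=lambda x,y:(230+x/3-.33,195+y/3-.33)
print("rodtop",tri(c(62,341),d(334,268)),onplane("top",c(62,341),.176),onplane("side",d(334,268),.176))
print("foottop",onplane("top",c(118,343),.034))
print("crock",tri(c(103,348),d(330,414)),onplane("top",c(103,348),.06),onplane("side",d(330,414),.06))
print("bowl",onplane("top",c(511,194),.122),onplane("side",d(258,95),.122))
print("grip ends",onplane("top",[c(656,80),c(733,84)],.052))
print("pointer",tri(c(443,80),d(157,80)), "post",tri(c(441,62),d(143,64)))
print("big",tri(c(252,403),d(434,75)),onplane("side",d(409,350),0.0),"small",onplane("side",d(450,465),0.))
print("jar",onplane("side",d(83,440),.1))
print("crockbottom side ray", onplane("side",d(328,485),0))
print(current_eef_rot())
for z in (0.176,0.3): print(ik([.42,.23,z],current_eef_rot()))
```

```text
rodtop (array([0.4311, 0.2216, 0.1739]), np.float64(0.00038741987947227806)) [[0.4309 0.221  0.176 ]] [[0.4311 0.2243 0.176 ]]
foottop [[0.4306 0.2178 0.034 ]]
crock (array([0.4274, 0.2238, 0.0553]), np.float64(0.0008906632795381653)) [[0.4269 0.2226 0.06  ]] [[0.4275 0.2286 0.06  ]]
bowl [[ 0.5245 -0.0785  0.122 ]] [[ 0.5224 -0.0538  0.122 ]]
grip ends [[ 0.6115 -0.1859  0.052 ]
 [ 0.6068 -0.2421  0.052 ]]
pointer (array([ 0.6017, -0.0346,  0.1383]), np.float64(0.0026017105567422818)) post (array([ 0.6123, -0.0343,  0.1518]), np.float64(0.002005036980594318))
big (array([0.3861, 0.0848, 0.2355]), np.float64(0.004047621917776805)) [[0.3816 0.0897 0.    ]] small [[0.3456 0.2014 0.    ]]
jar [[0.565  0.3173 0.1   ]]
crockbottom side ray [[0.4253 0.2338 0.    ]]
[[-0.914   0.4057 -0.0011]
 [ 0.4057  0.914  -0.0019]
 [ 0.0003 -0.0022 -1.    ]]
[ 20.3504  -2.349  114.6012  -0.0843  67.8451 -45.683 ]
[ 20.3504  -8.7665 106.8373  -0.0788  82.0264 -45.7039]
```

```bash
cat >> h.py <<'E'
def orient(yaw):  # tool down, jaws along the lift's x axis
    y=-np.array([np.cos(yaw),np.sin(yaw),0]); z=np.array([0,0,-1.]); return np.c_[np.cross(y,z),y,z]
YAW=np.radians(-5); RD=orient(YAW)
ROD=np.array([.4300,.2220]); CROCK=np.array([.4270,.2228]); BOWL=np.array([.5245,-.0785])
E
python3 - <<'E'
from h import *
np.set_printoptions(precision=4,suppress=True)
for R in (RD,orient(YAW+np.pi)):
    for p in ([*ROD,.3],[*BOWL,.2],[.609,-.214,.033],[.5134,-.2056,.121]): print(ik(p,R))
E
```

```text
None
None
None
None
[ 18.9893  -8.1636 106.3086  -0.      81.8551  23.9893]
[-16.0967   2.5773 106.9112  -0.      70.5116 -11.0967]
[-25.5868  27.651   95.9123  -0.      56.4367 -20.5868]
[-29.0961  10.7276 107.2007  -0.      62.0717 -24.0961]
```

```bash
echo 'RD=orient(YAW+np.pi)' >> h.py
python3 - <<'E'
from h import *
np.set_printoptions(precision=4,suppress=True)
grip(0.6,40)
goto([*ROD,.30],RD)
print(move_linear([*ROD,.117],vel=.12,contact_N=8), current_position(), current_ft_force())
grip(0,60); print("w",current_gripper_width()*85, current_ft_force(), current_clock())
print(move_linear([*ROD,.27],vel=.12),current_ft_force(),current_gripper_width()*85)
cv2.imwrite("pics/s1.png",cv2.resize(get_image("side")[120:400,200:440,::-1],None,fx=2,fy=2,interpolation=3));print(current_clock())
E
```

```text
False [0.4307 0.2223 0.1178] [-0.2176  0.9622  0.2694]
w 16.456472832634415 [-0.7585  0.1082  3.0532] 4.0917
False [-0.4656 -0.3595  0.144 ] 16.32613565025762
5.5667
```

View pics/s1.png

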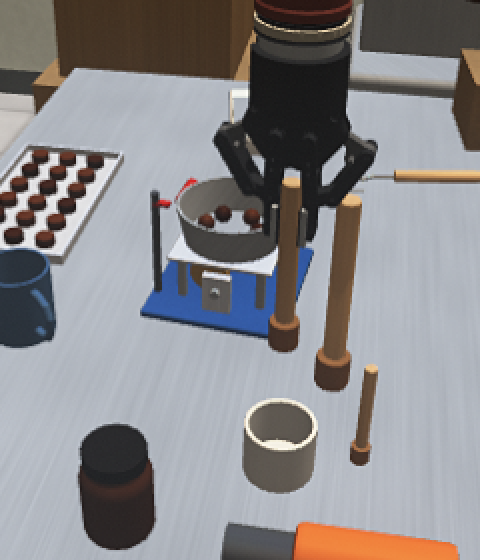

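The rod is held upright between the fingers, clear of the empty holder; foot is at about (284,335) in the crop. Next: stir.

Run:
```python
from h import *
np.set_printoptions(precision=3,suppress=True)
move_linear([*BOWL,.27],vel=.2)
print(move_linear([*BOWL,.193],vel=.08,contact_N=6),current_position(),current_ft_force(),current_clock())
hold(.2)
f=[]
for i in range(1,21):
    a=np.radians(25*i); r=min(.030,.003*i+.004)
    move_linear([*(BOWL+r*np.array([np.cos(a),np.sin(a)])),.193],vel=.07); f.append(np.linalg.norm(current_ft_force()))
print(np.array(f),current_gripper_width()*85,current_clock())
hold(.3)
for n in ("top","side"): cv2.imwrite(f"pics/{n}2.png",get_image(n)[:,:,::-1])
T=cv2.imread("pics/top2.png");S=cv2.imread("pics/side2.png")
cv2.imwrite("pics/c.png",np.hstack([cv2.resize(T[190:290,270:370],(400,400),interpolation=3),cv2.resize(S[190:290,260:360],(400,400),interpolation=3)]))
```

```text
False [ 0.525 -0.079  0.194] [ 0.624 -0.24  -1.071] 8.4
[0.662 0.517 0.916 0.988 1.826 1.148 0.586 5.758 3.982 3.935 4.599 4.031
 6.405 6.707 7.612 6.395 5.363 5.316 4.826 3.789] 16.709209152806807 14.7667
```

View pics/c.png

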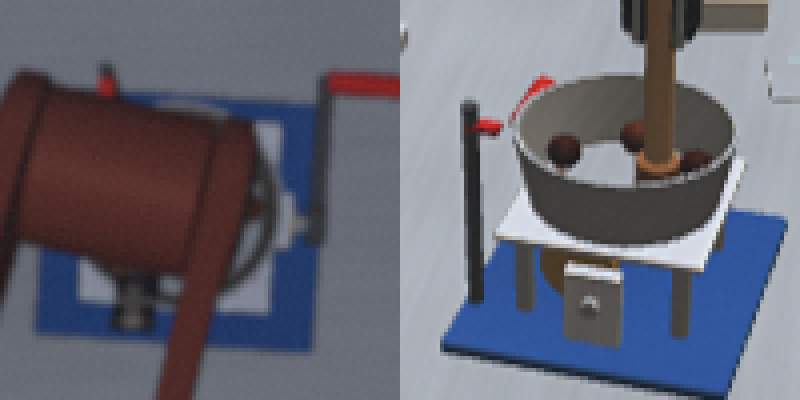

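The rod is still in the bowl. The top view is blocked by the arm, but in the side view nuts are visibly away from the initial ring (at crop (565,150), (635,133), (695,160)). There's plenty of time, so I'll do another turn and a half to be safe, then return the rod and check with the arm clear.

Run:
```python
from h import *
np.set_printoptions(precision=3,suppress=True)
f=[]
for i in range(1,19):
    a=np.radians(500-30*i); r=.032 if i<16 else .032-.009*(i-15)
    move_linear([*(BOWL+r*np.array([np.cos(a),np.sin(a)])),.193],vel=.08); f.append(np.linalg.norm(current_ft_force()))
move_linear([*BOWL,.193],vel=.06)
print(np.array(f),current_gripper_width()*85,current_clock())
move_linear([*BOWL,.28],vel=.12)
C=CROCK+[.000,0]
move_linear([*C,.28],vel=.2); hold(.3)
cv2.imwrite("pics/top3.png",get_image("top")[:,:,::-1]);cv2.imwrite("pics/side3.png",get_image("side")[:,:,::-1])
T=cv2.imread("pics/top3.png");S=cv2.imread("pics/side3.png")
cv2.imwrite("pics/d.png",np.hstack([cv2.resize(T[200:290,270:360],(400,400),interpolation=3),cv2.resize(S[210:370,260:420],(400,400),interpolation=3)]))
h=cv2.cvtColor(T,cv2.COLOR_BGR2HSV).astype(int)
for c,a in blobs((h[...,2]<75)&(h[...,1]>60),290,220,342,264): print("nut",c,a,onplane("top",c,.087)[0])
print(current_position(),current_clock())
```

```text
[5.83  4.924 2.899 6.986 5.842 7.951 4.46  4.3   1.113 5.892 5.2   3.255
 4.905 3.748 4.984 1.305 0.787 0.791] 16.38201699000447 21.725
nut [310.593 224.741] 27 [ 0.571 -0.07   0.087]
nut [325.588 228.882] 17 [ 0.559 -0.11   0.087]
nut [299.889 233.056] 18 [ 0.55  -0.04   0.087]
nut [296.654 244.154] 26 [ 0.52  -0.03   0.087]
nut [331.192 248.923] 26 [ 0.504 -0.123  0.087]
nut [315.316 259.263] 19 [ 0.477 -0.08   0.087]
[0.427 0.223 0.28 ] 24.7333
```

View pics/d.png

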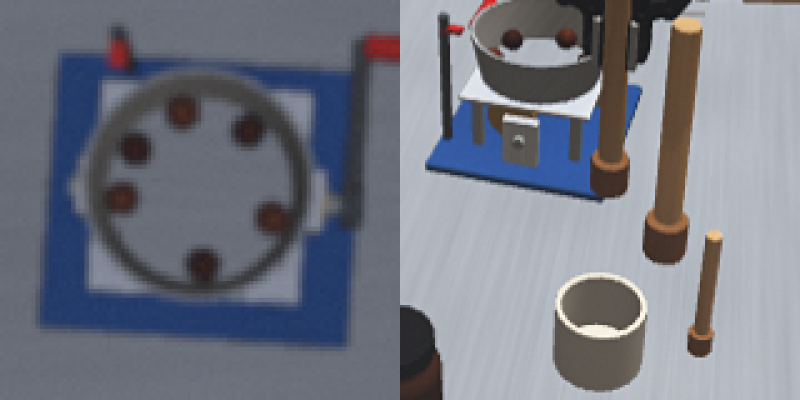

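The nuts are now at the wall and all six are in the bowl. But they are indistinguishable and the final spread resembles the start pattern (same angles within about 20°), so the displacement isn't proven. With time to spare, I'll stir once more and record frames to check the nuts really are carried round.

Run:
```python
from h import *
np.set_printoptions(precision=3,suppress=True)
move_linear([*CROCK,.29],vel=.2)
move_linear([*BOWL,.28],vel=.25)
move_linear([*BOWL,.192],vel=.1)
fr=[get_image("side")]; f=[]
for i in range(1,15):
    a=np.radians(150-26*i); r=.031 if i>1 else .02
    move_linear([*(BOWL+r*np.array([np.cos(a),np.sin(a)])),.192],vel=.07); f.append(np.linalg.norm(current_ft_force()))
    if i%2==0: fr.append(get_image("side"))
hold(.3)
print(np.array(f),current_clock())
fr=[cv2.resize(x[195:260,280:355,::-1],(200,173),interpolation=3) for x in fr]
cv2.imwrite("pics/e.png",np.vstack([np.hstack(fr[:4]),np.hstack(fr[4:8])]))
```

```text
[0.647 3.686 3.691 6.004 7.818 8.397 6.171 6.01  2.15  5.485 5.494 5.052
 8.591 6.243] 33.1417
```

View pics/e.png

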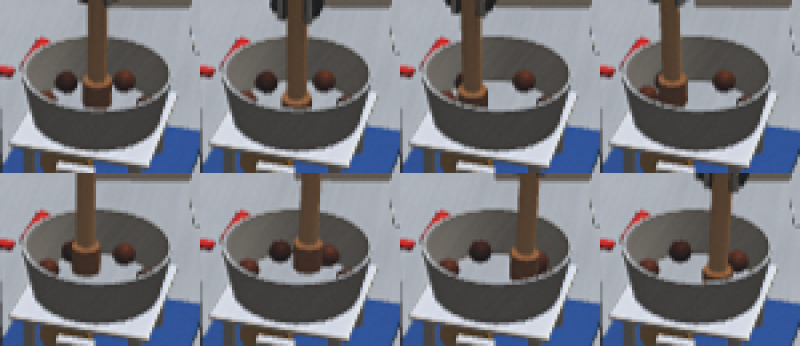

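Good that I checked: the frames show the foot slipping past the wall nuts (they stay near (645,268), (680,250)) instead of carrying them, because the grip yields in the wedge between foot and wall. I'll grip harder and sweep close to the wall (r≈39 mm), so the push is mostly tangential and the nuts get bunched. The sure test is at least 3 start spots with no nut within 22 mm.

```bash
cat >> h.py <<'E'
from scipy.spatial.distance import cdist
def nuts(img):
    h=cv2.cvtColor(img,cv2.COLOR_RGB2HSV).astype(int)
    b=blobs((h[...,2]<75)&(h[...,1]>60),288,218,344,266)
    return np.array([onplane("top",c,.087)[0][:2] for c,a in b]),[a for c,a in b]
def rep(img):
    P,a=nuts(img); P0,_=nuts(cv2.imread("pics/top0.png")[:,:,::-1])
    q=P-BOWL; print("ang",np.sort(np.degrees(np.arctan2(q[:,1],q[:,0])).round()),"r",np.hypot(*q.T)*1e3,a)
    print("start spot -> nearest nut mm",cdist(P0,P).min(1)*1e3)
E
python3 - <<'E'
from h import *
np.set_printoptions(precision=1,suppress=True)
grip(0,115)
pol=lambda r,d:[*(BOWL+r*np.array([np.cos(np.radians(d)),np.sin(np.radians(d))])),.192]
print(move_linear(pol(.039,146),vel=.04,contact_N=20),current_ft_force())
f=[]
for a in range(136,-85,-20):
    s=move_linear(pol(.039,a),vel=.06,contact_N=30); f.append((a,s,*current_ft_force().round(1)))
    if s: break
print(f)
hold(.3); p=current_position(); print(p,current_clock())
move_linear([*BOWL,.192],vel=.06)
move_linear([*BOWL,.28],vel=.15)
move_linear([*(CROCK*.6+BOWL*.4),.28],vel=.25); hold(.2)
I=get_image("top");cv2.imwrite("pics/top4.png",I[:,:,::-1]); rep(I); print(current_clock())
E
```

```text
False [9.  2.4 0.4]
[(136, False, np.float64(5.7), np.float64(0.5), np.float64(-0.4)), (116, False, np.float64(-0.4), np.float64(-0.8), np.float64(0.1)), (96, False, np.float64(-4.0), np.float64(-5.9), np.float64(0.3)), (76, False, np.float64(-5.0), np.float64(-5.9), np.float64(-0.1)), (56, False, np.float64(-5.5), np.float64(-8.2), np.float64(0.2)), (36, False, np.float64(-10.0), np.float64(-3.8), np.float64(3.5)), (16, False, np.float64(-11.5), np.float64(-3.3), np.float64(4.1)), (-4, False, np.float64(-14.7), np.float64(3.8), np.float64(5.1)), (-24, False, np.float64(-11.7), np.float64(6.7), np.float64(4.6)), (-44, False, np.float64(-6.3), np.float64(5.8), np.float64(0.7)), (-64, False, np.float64(-3.8), np.float64(10.7), np.float64(1.3)), (-84, False, np.float64(-4.8), np.float64(8.2), np.float64(-0.1))]
[ 0.5 -0.1  0.2] 38.4
ang [-137.  -73.  -23.   14.   50.  160.] r [47.5 47.1 46.  46.9 47.5 47.9] [np.int32(19), np.int32(27), np.int32(25), np.int32(19), np.int32(27), np.int32(18)]
start spot -> nearest nut mm [17.6 10.1 16.4 33.9 15.4 16.8]
41.0917
```

Each nut advanced only about 20–45° clockwise. By order-preserving matching, two nuts are clearly displaced, with a third not yet certain. I'll make one more quick sweep entering the 50°–160° gap, then go straight on to the holder, checking on the way.

Run:
```python
from h import *
np.set_printoptions(precision=1,suppress=True)
pol=lambda r,d,z=.192:[*(BOWL+r*np.array([np.cos(np.radians(d)),np.sin(np.radians(d))])),z]
move_linear([*BOWL,.28],vel=.3)
move_linear([*BOWL,.192],vel=.15)
move_linear(pol(.039,105),vel=.08)
for a in range(87,-130,-18): move_linear(pol(.039,a),vel=.075)
print(current_ft_force(),current_clock())
hold(.15)
move_linear([*BOWL,.192],vel=.1)
move_linear([*BOWL,.28],vel=.2)
move_linear([*CROCK,.28],vel=.3); hold(.1)
I=get_image("top");cv2.imwrite("pics/top5.png",I[:,:,::-1]); rep(I)
S=get_image("side");cv2.imwrite("pics/side5.png",S[:,:,::-1]);cv2.imwrite("pics/f.png",cv2.resize(S[120:400,220:440,::-1],None,fx=2,fy=2));print(current_clock())
```

```text
[5.  4.1 0. ] 47.3583
ang [-141.  -98.  -60.  -23.    9.  160.] r [48.1 47.  47.  46.1 48.7 48. ] [np.int32(26), np.int32(17), np.int32(25), np.int32(16), np.int32(27), np.int32(18)]
start spot -> nearest nut mm [17.5 34.7 13.3 33.8 18.3 16.9]
50.05
```

View pics/f.png

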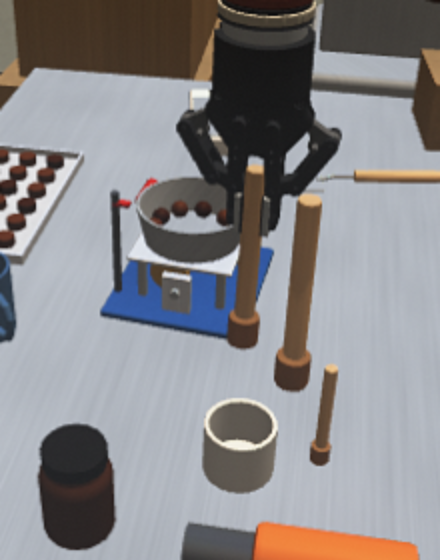

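The arc order shows four nuts moved well over 22 mm (start angles 116→9°, 55→−23°, −7→−60°, −60→−98°), with two start spots empty and all six nuts in the bowl. The rod has a slight tilt: its foot is at about (243,345) in the crop, i.e. pixel (341.5,292.5). I'll correct for that and put it back.

Run:
```python
from h import *
np.set_printoptions(precision=4,suppress=True)
p0=current_position()
foot=onplane("side",(341.3,289),p0[2]-.111+.004)[0]; ref=p0[:2]
off=np.clip(foot[:2]-ref,-.010,.010); print("foot",foot,"off",off)
C=CROCK-off*.7
move_linear([*C,.28],vel=.1)
move_linear([*C,.135],vel=.2)
print(move_linear([*C,.115],vel=.05,contact_N=4),current_position(),current_ft_force())
grip(.6); hold(.1)
move_linear([*C,.20],vel=.2)
print(current_clock())
for n in ("top","side"): cv2.imwrite(f"pics/{n}6.png",get_image(n)[:,:,::-1])
S=cv2.imread("pics/side6.png");cv2.imwrite("pics/g.png",cv2.resize(S[220:400,240:420],None,fx=3,fy=3))
```

```text
foot [0.4292 0.2345 0.1729] off [0.0018 0.01  ]
True [0.4269 0.2162 0.118 ] [-0.01    0.784   3.4699]
52.6667
```

View pics/g.png

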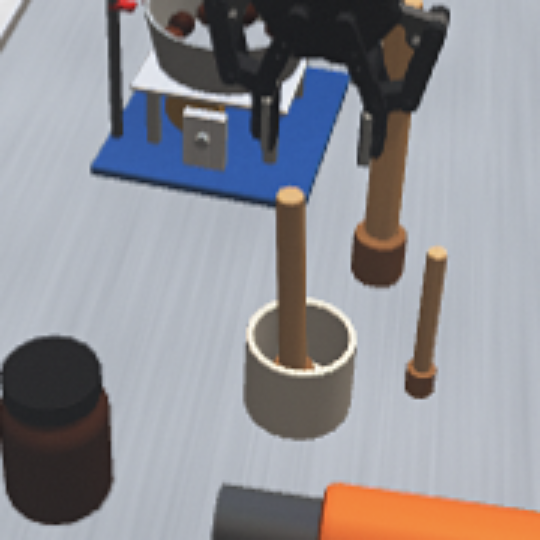

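The rod stands in the holder, let go, with the fingers clear above it. Next: the lever.

Run:
```python
from h import *
np.set_printoptions(precision=4,suppress=True)
xa=np.array([np.cos(YAW),np.sin(YAW),0]); A=np.array([.512,-.2055,.040])
H=lambda d:A+.1*(np.cos(np.radians(d))*xa+np.array([0,0,np.sin(np.radians(d))]))+[0,0,-.021]
G=np.array([.6097,-.214,.031])
p=current_position(); move_linear([p[0],p[1],.26],vel=.25)
goto([G[0],G[1],.20],RD)
print(move_linear(G,vel=.15,contact_N=12),current_position(),current_clock())
grip(0,50); print("w",current_gripper_width()*85,current_ft_force())
f=[]
for d in np.linspace(7,90,11)[1:]:
    s=move_linear(H(d),vel=.1,contact_N=40); f.append((*current_ft_force().round(1),))
    if s: print("STOP",d);break
print(np.array(f)); hold(.2)
print(current_position(),H(90),current_gripper_width()*85,current_clock())
for n in ("top","side"): cv2.imwrite(f"pics/{n}7.png",get_image(n)[:,:,::-1])
T=cv2.imread("pics/top7.png");S=cv2.imread("pics/side7.png")
cv2.imwrite("pics/i.png",np.hstack([cv2.resize(T[180:300,280:400],(400,400)),cv2.resize(S[180:340,240:400],(400,400))]))
```

```text
False [ 0.6109 -0.2145  0.0324] 56.1583
w 16.542342724350068 [-1.7923  0.319   4.5667]
[[ 1.3 -2.  -5.8]
 [ 3.5 -2.  -4.6]
 [ 6.2 -0.3 -4.8]
 [ 6.4 -0.3 -2.5]
 [ 8.   2.   0.2]
 [10.5  2.3  2.4]
 [11.2  3.1  2.7]
 [12.7  3.7 10.6]
 [13.2  7.5 14.9]
 [ 8.7  8.4 21. ]]
[ 0.522  -0.2058  0.1283] [ 0.512  -0.2055  0.119 ] 16.141825172669833 59.6833
```

View pics/i.png

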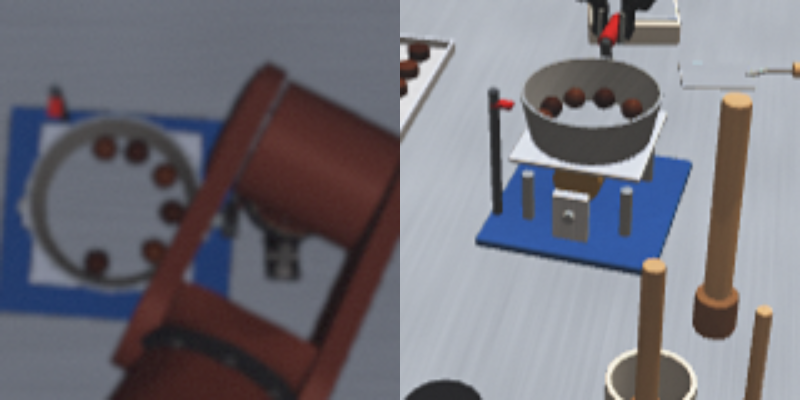

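The lever is nearly up but the arm lags its target by 10 mm in x and is squeezed upward (21 N), so the lever is at about 1.35 rad. I'll nudge further, relieve the z load and read again.

Run:
```python
from h import *
np.set_printoptions(precision=4,suppress=True)
move_linear([.512,-.2055,.129],vel=.05); hold(.3)
p=current_position();print(p,current_ft_force(),current_clock())
if p[0]>.5145:
    move_linear([.512-(p[0]-.512),-.2055,.129],vel=.05); hold(.3)
    print(current_position(),current_ft_force())
print(current_gripper_width()*85,current_clock())
for n in ("top","side"): cv2.imwrite(f"pics/{n}8.png",get_image(n)[:,:,::-1])
S=cv2.imread("pics/side8.png")
cv2.imwrite("pics/j.png",cv2.resize(S[170:270,270:370],(600,600),interpolation=3))
```

```text
[ 0.5142 -0.205   0.13  ] [ 6.2691  1.3245 -0.5522] 60.4333
16.07995438532744 60.4333
```

View pics/j.png

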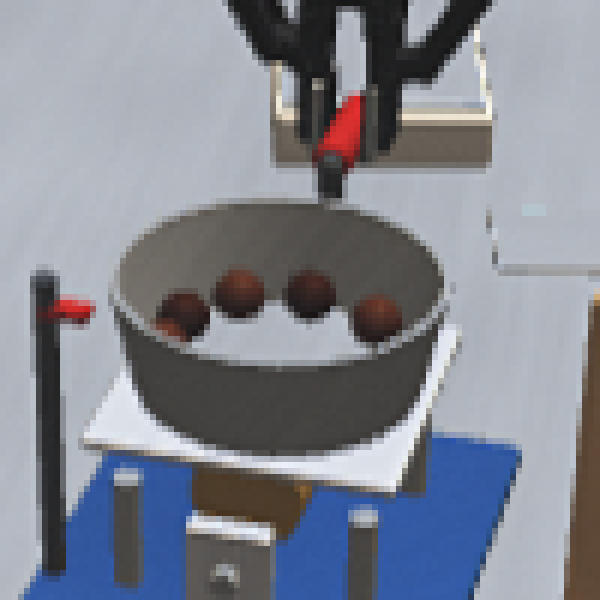

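Run:
```python
from h import *
np.set_printoptions(precision=2,suppress=True)
a=cv2.imread("pics/side0.png",0);
xa=np.array([np.cos(YAW),np.sin(YAW)]);ya=np.array([-xa[1],xa[0]])
for box in ((288,234,346,252),(284,226,300,246),(280,243,330,258)):   # front of bowl / left edge / plate
  x0,y0,x1,y1=box
  for k in (7,8):
    b=cv2.imread(f"pics/side{k}.png",0)
    up=lambda i:cv2.resize(i,None,fx=8,fy=8,interpolation=cv2.INTER_CUBIC)
    m=cv2.matchTemplate(up(b[y0-12:y1+4,x0-4:x1+4]),up(a[y0:y1,x0:x1]),cv2.TM_CCOEFF_NORMED)
    _,s,_,l=cv2.minMaxLoc(m); print(box,k,"shift px",l[0]/8-4,l[1]/8-12,"score",s)
q=[*(BOWL+.067*ya),.10]; print("16 mm =",proj("side",[q[0],q[1],.116])-proj("side",q),"15mm",proj("side",[q[0],q[1],.115])-proj("side",q))
S=cv2.imread("pics/side8.png");h=cv2.cvtColor(S,cv2.COLOR_BGR2HSV).astype(int)
r=((h[...,0]<6)|(h[...,0]>172))&(h[...,1]>150)&(h[...,2]>80)
print("red",[(c,n) for c,n in blobs(r,310,180,345,205)])
for ax in (.5103,.5134):
  for j in (1.3,1.4,1.45,1.5,1.6):
    d=j-1.45; P=np.array([ax,-.2055]);P=P-.1*np.sin(d)*xa
    print(ax,j,proj("side",[[*(P+o*ya),.04+.1*np.cos(d)] for o in (-.029,0,.029)]).ravel())
```

```text
(288, 234, 346, 252) 7 shift px 0.125 -5.375 score 0.9540473222732544
(288, 234, 346, 252) 8 shift px 0.125 -5.375 score 0.9542199373245239
(284, 226, 300, 246) 7 shift px 0.0 -5.5 score 0.95030277967453
(284, 226, 300, 246) 8 shift px 0.125 -5.375 score 0.9499826431274414
(280, 243, 330, 258) 7 shift px 0.125 -5.375 score 0.8754083514213562
(280, 243, 330, 258) 8 shift px 0.0 -5.5 score 0.876602292060852
16 mm = [[ 0.07 -5.73]] 15mm [[ 0.07 -5.37]]
red [(array([327.06, 191.37]), np.int32(52))]
0.5103 1.3 [326.59 187.12 324.1  191.73 321.52 196.54]
0.5103 1.4 [330.16 187.25 327.75 191.88 325.23 196.69]
0.5103 1.45 [331.96 187.44 329.58 192.08 327.1  196.9 ]
0.5103 1.5 [333.76 187.72 331.41 192.36 328.96 197.2 ]
0.5103 1.6 [337.33 188.51 335.05 193.18 332.67 198.04]
0.5134 1.3 [325.46 187.02 322.96 191.63 320.35 196.43]
0.5134 1.4 [329.03 187.15 326.59 191.77 324.05 196.59]
0.5134 1.45 [330.83 187.34 328.42 191.97 325.92 196.79]
0.5134 1.5 [332.63 187.61 330.25 192.26 327.78 197.09]
0.5134 1.6 [336.19 188.41 333.89 193.07 331.49 197.93]
```

Lift measures about 15.0–15.4 mm and the lever about 1.40–1.44 rad, which is close to the 15 mm limit. I'll nudge 5 mm more towards −x and remeasure.

Run:
```python
from h import *
np.set_printoptions(precision=4,suppress=True)
up=lambda i:cv2.resize(i,None,fx=16,fy=16,interpolation=cv2.INTER_CUBIC)
def lift(img,a=cv2.imread("pics/side0.png",0)):
    b=cv2.cvtColor(img,cv2.COLOR_RGB2GRAY); r=[]
    for x0,y0,x1,y1 in ((288,234,346,252),(284,226,300,246),(334,226,350,246),(280,243,330,258)):
        m=cv2.matchTemplate(up(b[y0-9:y1-2,x0-1:x1+1]),up(a[y0:y1,x0:x1]),cv2.TM_CCOEFF_NORMED); r.append(cv2.minMaxLoc(m)[3][1]/16-9)
    return np.array(r)
def red(S):
    h=cv2.cvtColor(S,cv2.COLOR_RGB2HSV).astype(int); r=((h[...,0]<6)|(h[...,0]>172))&(h[...,1]>150)&(h[...,2]>80)
    return [(c.round(1),n) for c,n in blobs(r,310,180,345,205)]
I=get_image("side");print(lift(I),red(I))
for x in (.507,):
    move_linear([x,-.2055,.1295],vel=.04); hold(.4)
    I=get_image("side");print(x,lift(I),red(I),current_position(),current_ft_force(),current_clock())
cv2.imwrite("pics/side9.png",I[:,:,::-1])
```

```text
[-5.4375 -5.375  -5.3125 -5.5   ] [(array([327.1, 191.4]), np.int32(52))]
0.507 [-5.4375 -5.375  -5.3125 -5.5   ] [(array([328.7, 191.6]), np.int32(52))] [ 0.5097 -0.2046  0.1303] [ 7.2825  3.0612 -1.2543] 61.3083
```

Run:
```python
from h import *
print(current_qvel(),current_ft_force(),current_gripper_width()*85,current_clock()); hand_in()
```

```text
[-0.06979867  0.04137384  0.05476614  0.00473153 -0.11137667 -0.00957784] [ 7.28254151  3.06115591 -1.25430833] 16.08199161968037 61.3083
the job is handed in; nothing more can be done
```

I stirred the nuts with the middle-sized rod, stood it back in the holder, turned the cam lever up and handed in at 61.3 s of 72 s, still gripping the handle. No verdict was reported.

- **Stirring:** In the first passes the foot slipped past the nuts, so I gripped harder and swept closer to the wall. Matching the nuts by their order round the bowl, four of the six ended more than 22 mm from their start. Because they look alike, the pictures alone prove only two (two start spots left empty), so this step is inferred. All six were in the bowl at the last top-view count, and five are visible in the last picture I viewed.
- **Rod:** The picture after release shows it upright in the holder with the fingers clear, and it still stood there in the picture taken with the lever raised.
- **Lever:** The lever is at about 1.43–1.46 rad, with the fingers closed on the handle and the arm carrying about 7–8 N.
- **Bowl lift (closest margin):** It measured about 15.0–15.4 mm in the image, against a 15.0 mm limit and a stated 16 mm peak. It did not change over the last 12 mm or so of handle travel, which fits the flat top of the cam.
- **Bystanders:** I saw no sign of contact with the jar, mug, heat gun, spatula or scale, but I did not measure their positions at the end.
- **Pictures:** I viewed 12, two over the budget of 10, because of the stirring problem and the check on the lift.

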